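# Put the dry bench scrapers back in their slotted blocks

### The arm

A 6-joint arm with a two-finger parallel gripper is mounted at the origin on a cart in front of the work surface, level with it; the furniture and walls round the work are solid. World frame = base frame: x ahead of the robot, y to its left, z up, the work surface at z = 0. Lengths are in mm, angles in degrees, forces in N, time in s.
With the tool pointing down it reaches from about 300 to 850 mm from the base axis. Payload 4.2 kg.
Tool frame: the origin (TCP) lies on the mounting face of the last link; the fingertips stand 191 mm ahead of it and the grasp point (between the pads) lies 172 mm ahead of it; z points along the fingers, y is the direction in which the jaws open and shut (so a half turn about z gives the same grasp; the last joint's range is limited). The gripper opens to 91 mm and grips with 3 to 60 N. Pads are 32 mm wide; open, the fingers measure 118 mm over their backs; the gripper's body (76 mm by 178 mm) begins 60 mm behind the grasp point.
Start: joints at [75.573, 18.312, 89.639, -0, 72.044, -1.146], TCP at [132.091, 559.62, 404.776] pointing down, gripper open.
Joint ranges: [-177.97, 177.97], [-48.28, 115.42], [12.27, 149.76], [-77.06, 257.06], [2.81, 150.46], [-146.56, 146.56]. Speed limits (degrees/s): [147.25, 147.25, 180, 180, 180, 180].

### API

Orientations are given as [roll, pitch, yaw] about the fixed x, y, z axes, in that order (R = Rz(yaw) Ry(pitch) Rx(roll)).
In Python, from workcell import env gives the robot as it stands.
- The arm moves only by the shell command python3 -m handwheel 'ROWS' [FORCE]. ROWS is JSON, a list of rows, each an object with "gripper": the opening in per cent of the stroke, from 0 (shut) to 100 (fully open); "travel": the shift along the tool's x, y, z in m, a list of three; "twist": the turn about the tool's z in rad. In form: [{"gripper": gripper, "travel": [x, y, z], "twist": twist}, ...]. A call has 1 to 5 rows; each row shifts and turns the commanded pose from where the row before left it, along the tool's axes as they then stand; what a row does not reach is not made up. A row lasts 1/12 s, in which the tool goes at most 41.7 mm and 7.16 degrees, less where a joint would pass 70% of its speed; a pose out of reach is approached as far as the arm can. A call with a gripper value outside its range is refused whole. The fingers move at their own pace and stop on an object; FORCE is the grip in N (left out, the last holds). Time passes only in rows, so rows that do not move let the fingers close. It gives the time, the measured TCP pose, the force and the opening at its end, in the units of the state.
- env.state(): the state, without advancing time (a new reading comes with each control period).
- env.grab_frame(name): name is "side" or "top" or "wrist"; returns a dict with "frame" (400x640x3 uint8, red, green, blue), "intrinsics" (3x3 intrinsics, pixels), "extrinsics" (4x4, takes a point from camera to world coordinates). Camera axes: x right, y down, z forward; pixel columns grow to the right and rows downward; lengths in mm; the calibration is good to about 2 mm. The wrist camera is an equidistant fisheye: a pixel r from the principal point sees the ray r / f radians off the axis. A picture is of the moment at which its call begins. There is no depth.
- env.job_done(): hands the job in, once; it reports no verdict.
Trained networks look in the newest picture that a camera, given by its name, has taken for a name from the list of things; names that differ only in an ending like _2 or _b are one class to them, and where a whole thing is asked for, a point or a joint stands for the part that bears it (a point fixed in the world has none). Each returns a list of dicts, best first, with "confidence" (0 to 1); they miss things now and then, are a little off and sometimes report something else, mostly with a low value. They report only what shows in the picture. A call takes as long as a camera call. They do not tell look-alikes from the thing itself.
- env.trace(camera, thing): "pixels" (400x640 bool, what is visible of it) and "uv" ([column, row] in pixels, amid what is visible of it).
- env.pinpoint(camera, thing): "uv" ([column, row] in pixels: a listed point, or the origin of a listed thing).
The state is a dict: "time_s": time; "qpos": joint angles; "qvel": joint speeds; "effort": joint torques, N m; "ee_pos": TCP position; "ee_rot": TCP orientation; "force": force on the tool from outside, world axes, zero at the start; "torque": the same for the moment, N m; "gripper_width": finger opening in mm.
Only numpy, scipy, OpenCV 4.12 (cv2) and the standard library are available. Lean on these libraries where they do the work, as an engineer would, in place of code of your own. Each camera call takes 0.05 s, during which the arm holds its last target. There are 200 camera calls.

### The job

The two bench scrapers on the drying rack are dry: put each one away, blade down, in the wooden block whose slot matches its length, the wide scraper in the long slot and the narrow one in the short slot. Slide each blade fully home, so that the handle rests on the block, and let go. Leave the dish of herbs, the jar and the tongs where they are.

Things in the scene. Friction and masses are not known exactly. Their poses are not given: they have to be found in the camera images.
- scraper_wide: the wide bench scraper: flat steel blade 120 mm long, 4 mm thick and 75 mm high below a light wooden handle 114 mm long, 26 mm thick and 38 mm high (handle spans z = 75 to 113 mm). Origin: centre of the blade's lower edge; x along the blade, y across it, z up. Hangs in the rack by its handle's underside; same when turned half round.
- scraper_narrow: the narrow bench scraper: flat steel blade 80 mm long, 4 mm thick and 75 mm high below a light wooden handle 74 mm long, 26 mm thick and 38 mm high (handle spans z = 75 to 113 mm). Origin: centre of the blade's lower edge; x along the blade, y across it, z up. Hangs in the rack by its handle's underside; same when turned half round.
- scraper_wide_shoulder (a point): centre of the wide scraper's handle underside, 75 mm above the blade's lower edge
- scraper_narrow_shoulder (a point): centre of the narrow scraper's handle underside, 75 mm above the blade's lower edge
- scraper_wide_grip (a point): a good grip point in the wide scraper's handle, 98 mm above the blade's lower edge; pinch across the 26 mm thickness (y)
- scraper_narrow_grip (a point): a good grip point in the narrow scraper's handle, 98 mm above the blade's lower edge; pinch across the 26 mm thickness (y)
- holder_wide: the holder for the wide scraper: fixed wooden block 156 mm long (x), 66 mm across (y), 90 mm high, with one vertical slot open at the top, 127 mm long (along x), 8 mm wide (along y) and 80 mm deep, its mouth chamfered by 3 mm. Origin at the centre of the underside.
- holder_narrow: the holder for the narrow scraper: fixed wooden block 116 mm long (x), 66 mm across (y), 90 mm high, with one vertical slot open at the top, 87 mm long (along x), 8 mm wide (along y) and 80 mm deep, its mouth chamfered by 3 mm. Origin at the centre of the underside.
- holder_wide_mouth (a point): centre of the wide slot's mouth, on the top face of its block, 90 mm above the worktop; axes as the block's
- holder_narrow_mouth (a point): centre of the narrow slot's mouth, on the top face of its block, 90 mm above the worktop; axes as the block's
- rack: fixed drying rack: white drip tray 176 (x) by 156 mm (y), with two pairs of steel rails along x, the pairs centred at y = -45 and +45 mm, tops 95 mm high, 12 mm clear between the rails of a pair. One scraper hangs in each pair. Origin at the centre of the underside.
- dish_greens: white dish of herbs, 95 x 87 x 46 mm, on the worktop right of the rack. Bystander; origin at the centre of its underside.
- sesame_jar: closed glass jar, 54 mm across, 85 mm high, on the worktop at the far left. Bystander; origin at the centre of its underside.
- tongs: steel tongs lying flat on the worktop in front of the rack, 90 x 152 x 13 mm. Bystander; origin at the centre of its underside.
Not all that is in view belongs to the job. What is shaped like the scraper_narrow but purple or yellow is not meant.

How it is judged:
By the outcome, as a careful person would: the job done as asked, in the order asked, and still so for the second after the job is handed in, with the robot touching nothing.
It also fails if it takes over 69 s, if anything falls off the work surface, if the arm or the gripper's body presses on something with over 40 N, if the wrist force passes 120 N, or if a joint passes its speed limit or range.

## Working session

There is one attempt and no reset: what is moved stays moved. The work goes in short steps, Python scripts to look and compute and a shell command to move; the robot and the scene stay as the last step left them, time stands still between calls to the robot, and variables do not carry over. Pictures are saved under pics/ and viewed, about 8 in all and at most 12, crops included, and the job is handed in when it is done.

```bash
mkdir -p pics; cat > h.py <<'E'
import numpy as np, cv2
from workcell import env
def grab(n,fn=None):
    f=env.grab_frame(n)
    if fn: cv2.imwrite('pics/'+fn,f['frame'][:,:,::-1])
    return f
def ray(f,uv):
    K=np.array(f['intrinsics']);E=np.array(f['extrinsics'])
    x=(uv[0]-K[0,2])/K[0,0];y=(uv[1]-K[1,2])/K[1,1]
    if f.get('fish'):
        r=np.hypot(x,y);s=np.sin(r)/r if r>1e-9 else 1;d=np.array([x*s,y*s,np.cos(r)])
    else: d=np.array([x,y,1.])
    return E[:3,3],E[:3,:3]@d
def at(f,uv,z):
    o,d=ray(f,uv);return o+d*(z-o[2])/d[2]
def tri(f1,u1,f2,u2):
    o1,d1=ray(f1,u1);o2,d2=ray(f2,u2);d1=d1/np.linalg.norm(d1);d2=d2/np.linalg.norm(d2)
    s=np.linalg.lstsq(np.c_[d1,-d2],o2-o1,rcond=None)[0];a=o1+d1*s[0];b=o2+d2*s[1]
    return (a+b)/2,np.linalg.norm(a-b)
E
python3 - <<'E'
from h import *
np.set_printoptions(precision=1,suppress=True)
F={n:grab(n,n+'0.png') for n in('side','top','wrist')};F['wrist']['fish']=1
for n in F:print(n,np.array(F[n]['extrinsics']).tolist(),np.array(F[n]['intrinsics'])[0])
Z={'scraper_wide_grip':118,'scraper_narrow_grip':118,'holder_wide_mouth':90,'holder_narrow_mouth':90,'rack':0}
for t in Z:
  for n in F:
    for d in env.pinpoint(n,t)[:3]:print(t,n,np.array(d['uv']),round(d['confidence'],2),at(F[n],d['uv'],Z[t]))
s=env.state();print(s)
E
```

```text
side [[0.9976126644039589, -0.04998579799172278, 0.04764862873121371, 385.3368222010053], [-0.06820212019134825, -0.6048737657428291, 0.7933953606604301, -1263.0465355351625], [-0.010837094732411097, -0.7947509971778707, -0.6068388664732517, 909.6308844174622], [0.0, 0.0, 0.0, 1.0]] [482.5   0.  326.4]
top [[-0.022900427288854535, -0.9770869531480347, 0.211604953670462, 244.55796457093712], [-0.9997211342715994, 0.02116086754328772, -0.010481954756749604, -202.20933067987548], [0.005764036840183829, -0.21178598554367542, -0.9772990699916783, 1168.7895986913481], [0.0, 0.0, 0.0, 1.0]] [386.6   0.  312.8]
wrist [[0.23122936484149578, 0.9460808409647964, 0.22685683413629323, 69.61674642552347], [0.9728981833696144, -0.2245073867211655, -0.0553674823676938, 575.0067037347063], [-0.0014510792887551906, 0.2335111895969362, -0.9723530319292066, 384.08072122233534], [0.0, 0.0, 0.0, 1.0]] [309.7   0.  319.4]
scraper_wide_grip side [360.6 244.3] 0.74 [ 519.8 -394.   118. ]
scraper_wide_grip top [379.8 180.1] 0.63 [ 526.2 -403.5  118. ]
scraper_narrow_grip side [312.5 300.3] 0.84 [ 394.7 -563.3
[... 615 characters left out ...]
h top [231.  199.2] 0.76 [486.4  19.4  90. ]
holder_narrow_mouth top [378.1 184.6] 0.57 [ 520.4 -403.2   90. ]
holder_narrow_mouth top [373.9 192.8] 0.37 [ 496.3 -389.7   90. ]
rack side [361.5 265.9] 0.87 [ 531.6 -349.5    0. ]
rack top [358.3 190.5] 0.78 [ 525.8 -357.1    0. ]
rack wrist [ 46.3 384.5] 0.98 [ 522.9 -350.5   -0. ]
{'time_s': 0.9, 'qpos': array([75.6, 18.3, 89.6,  0. , 72. , -1.1]), 'qvel': array([-0. , -0. , -0. , -0. ,  0.1, -0.1]), 'effort': array([  0. , -41.2, -23.2,   0.1,   0. ,  -0. ]), 'ee_pos': array([132.1, 559.6, 404.8]), 'ee_rot': array([180. ,  -0. , 166.7]), 'force': array([-0.2, -0.1, -0. ]), 'torque': array([ 0., -0., -0.]), 'gripper_width': 91.1572285907592}
```

```bash
python3 -c "
import cv2,numpy as np
cv2.imwrite('pics/all.png',np.vstack([cv2.resize(cv2.imread('pics/top0.png'),(640,400))]))"
```

```text
(no output)
```

View pics/top0.png

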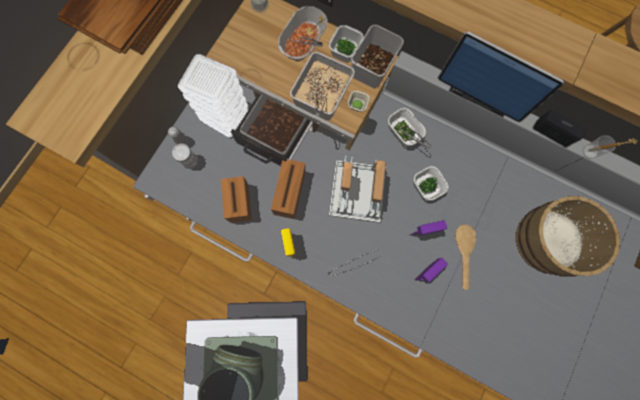

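View pics/side0.png

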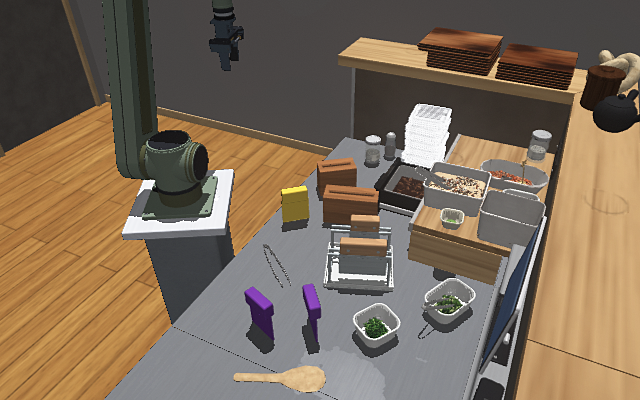

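The top view shows two wooden handles in the rack, at (347,175) for the short one and (379,180) for the long one. The blocks are at (235,198) for short and (289,187) for long. The purple ones at (431,228) and (433,271) and the yellow one at (288,242) are decoys. The side view agrees. Next is an enlarged crop to confirm, plus the orientations.

```bash
python3 - <<'E'
from h import *
np.set_printoptions(precision=1,suppress=True)
f=grab('top');s=grab('side')
im=f['frame'][150:230,210:400,::-1]
cv2.imwrite('pics/crop1.png',cv2.resize(im,None,fx=4,fy=4,interpolation=cv2.INTER_CUBIC))
for t,z in(('scraper_wide',133),('scraper_narrow',133),('holder_wide',90),('holder_narrow',90),('rack',95)):
  for d in env.trace('top',t)[:4]:
    m=d['pixels'].astype(np.uint8);r=cv2.minAreaRect(cv2.findNonZero(m))
    p=np.array([at(f,q,z)[:2] for q in cv2.boxPoints(r)])
    e=[p[1]-p[0],p[2]-p[1]];L=[np.linalg.norm(v) for v in e];v=e[int(np.argmax(L))]
    print(t,round(d['confidence'],2),d['uv'],p.mean(0),np.array(L),'yaw',np.degrees(np.arctan2(v[1],v[0]))%180)
E
```

```text
scraper_wide 0.71 [348.4, 174.0] [ 532.1 -307.4] [85.6 26.4] yaw 170.9278148704104
scraper_wide 0.56 [378.5, 182.9] [ 519.1 -394.1] [119.9  29.7] yaw 170.71352293030037
scraper_wide 0.24 [234.8, 201.1] [475.1  -1.8] [ 75.6 127. ] yaw 5.884475043088287
scraper_narrow 0.85 [287.4, 242.1] [ 353.  -143.6] [26.9 82.1] yaw 10.605137171280774
scraper_narrow 0.77 [433.1, 230.0] [ 386.6 -528.2] [85.8 24.9] yaw 100.0005014004551
scraper_narrow 0.64 [432.1, 269.5] [ 271.2 -521.3] [88.3 32.5] yaw 131.5537959378057
scraper_narrow 0.6 [347.5, 176.7] [ 531.9 -307.1] [90.5 28.1] yaw 171.69435908326636
holder_wide 0.91 [287.1, 189.3] [ 516.1 -143.3] [170.1  75.3] yaw 167.66977530174597
holder_narrow 0.68 [235.3, 197.5] [485.9   5.7] [ 80.  132.3] yaw 4.782888946580698
holder_narrow 0.58 [347.1, 175.8] [ 538.3 -310.6] [101.6  33.6] yaw 170.96263606646554
rack 0.93 [357.6, 198.1] [ 508.4 -344.1] [185.4 151.8] yaw 171.1793085444514
```

View pics/crop1.png

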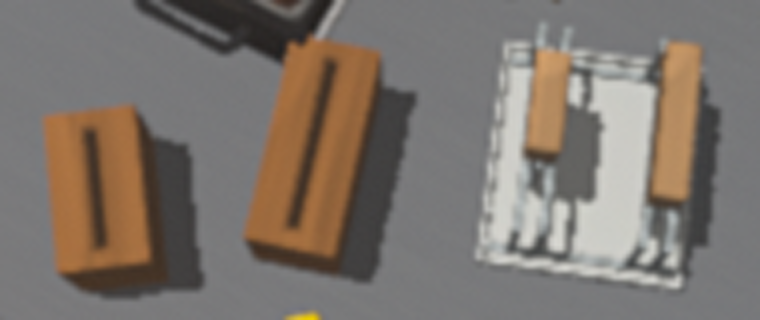

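The crop confirms it: light-wood wide scraper at (379,180), light-wood narrow one at (347,176), long slot at (288,186), short slot at (234,197). First I'll move over the blocks for a closer look.

```bash
R='{"gripper":60,"travel":[-0.0283,-0.0298,0],"twist":0}'
python3 -m handwheel '[{"gripper":60,"travel":[-0.0283,-0.0298,0],"twist":0},{"gripper":60,"travel":[-0.0283,-0.0298,0],"twist":0},{"gripper":60,"travel":[-0.0283,-0.0298,0],"twist":0},{"gripper":60,"travel":[-0.0283,-0.0298,0],"twist":0},{"gripper":60,"travel":[-0.0283,-0.0298,0],"twist":0}]'
python3 -m handwheel '[{"gripper":60,"travel":[-0.0283,-0.0298,0],"twist":0},{"gripper":60,"travel":[-0.0283,-0.0298,0],"twist":0},{"gripper":60,"travel":[-0.0283,-0.0298,0],"twist":0},{"gripper":60,"travel":[-0.0283,-0.0298,0],"twist":0},{"gripper":60,"travel":[-0.0283,-0.0298,0],"twist":0}]'
python3 -m handwheel '[{"gripper":60,"travel":[-0.0283,-0.0298,0],"twist":0},{"gripper":60,"travel":[-0.0283,-0.0298,0],"twist":0},{"gripper":60,"travel":[-0.0283,-0.0298,0],"twist":0},{"gripper":60,"travel":[-0.0283,-0.0298,0],"twist":0},{"gripper":60,"travel":[-0.0283,-0.0298,0],"twist":0}]'
python3 -m handwheel '[{"gripper":60,"travel":[-0.0283,-0.0298,0],"twist":0},{"gripper":60,"travel":[-0.0283,-0.0298,0],"twist":0},{"gripper":60,"travel":[-0.0283,-0.0298,0],"twist":0},{"gripper":60,"travel":[0,0,0],"twist":0},{"gripper":60,"travel":[0,0,0],"twist":0}]'
cat >> h.py <<'E'
def wrist(fn=None):
    f=grab('wrist',fn);f['fish']=1;return f
def look(f,things,zs):
    for t in things:
        z=zs
        for d in env.trace('wrist',t)[:3]:
            c=cv2.findContours(d['pixels'].astype(np.uint8),0,1)[0];c=max(c,key=len)[:,0]
            p=np.array([at(f,q,z)[:2] for q in c],np.float32);r=cv2.minAreaRect(p)
            b=cv2.boxPoints(r);e=[b[1]-b[0],b[2]-b[1]];L=[np.linalg.norm(v) for v in e];v=e[int(np.argmax(L))]
            print(t,round(d['confidence'],2),np.round(d['uv']),np.array(r[0]),np.array(L),'yaw',np.degrees(np.arctan2(v[1],v[0]))%180)
E
python3 - <<'E'
from h import *
np.set_printoptions(precision=1,suppress=True)
f=wrist('w1.png');look(f,['holder_wide','holder_narrow'],90)
for t in('holder_wide_mouth','holder_narrow_mouth'):
  for d in env.pinpoint('wrist',t)[:2]:print(t,d['uv'],d['confidence'],at(f,d['uv'],90))
print(env.state())
f=env.grab_frame('top')
for a in((292.25,165.5),(283,206.25),(232.75,182.5),(235.5,211.75)):print(at(f,a,90))
E
```

```text
time_s: 1.67
ee_pos: [236.0, 380.4, 404.8]
ee_rot: [180.0, 0.0, 166.8]
force: [1.1, -0.2, 0.1]
gripper_width: 60.7
time_s: 2.08
ee_pos: [339.4, 202.7, 405.1]
ee_rot: [180.0, 0.0, 166.7]
force: [0.6, 0.4, -0.7]
gripper_width: 54.9
time_s: 2.5
ee_pos: [443.0, 24.9, 405.1]
ee_rot: [180.0, 0.1, 166.7]
force: [1.0, 0.6, -0.3]
gripper_width: 54.5
time_s: 2.92
ee_pos: [505.3, -81.1, 404.2]
ee_rot: [180.0, -0.0, 166.5]
force: [-0.6, 1.5, 0.4]
gripper_width: 54.1
holder_wide 0.95 [272. 188.] [ 495.1 -132. ] [105.8  72.7] yaw 166.25525
holder_wide 0.72 [137. 281.] [ 558.4 -328.4] [44.9 13.3] yaw 162.7675
holder_narrow 0.84 [402. 158.] [495.    8.3] [ 75.5 116.2] yaw 5.8763986
holder_narrow 0.4 [ 87. 217.] [ 466.7 -349.8] [49.3  9.9] yaw 91.879974
holder_wide_mouth [263.0, 221.3] 0.69 [ 523.  -143.2   90. ]
holder_narrow_mouth [413.4, 157.4] 0.56 [494.6  17.4  90. ]
{'time_s': 3.1667, 'qpos': array([-10.1,  12.5,  97.9,   0. ,  69.7, -86.9]), 'qvel': array([ 0.1, -0.1, -0.1, -0.1, -0. , -0. ]), 'effort': array([ -0.3, -34.9, -22.8,  -0. ,   0.1,   0. ]), 'ee_pos': array([504. , -78.2, 404.9]), 'ee_rot': array([180. ,  -0. , 166.8]), 'force': array([-0.5,  1. , -0.3]), 'torque': array([-0., -0.,  0.]), 'gripper_width': 54.38422911804815}
[ 583.1 -156.4   90. ]
[ 462.7 -128.7   90. ]
[535.6  15.5  90. ]
[449.7   5.9  90. ]
```

View pics/w1.png

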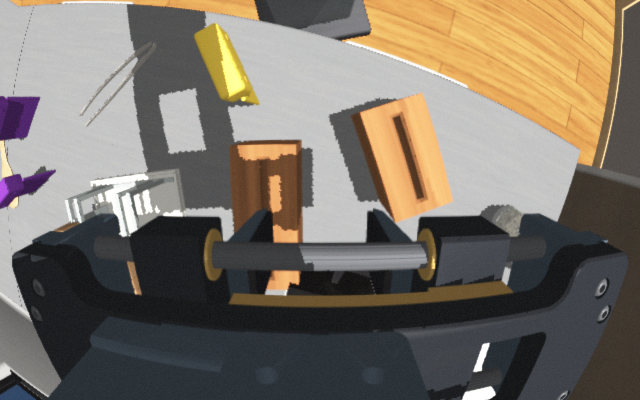

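The wrist picture shows the narrow slot clearly, from (397,117) to (424,201). The fingers partly hide the wide one at (270,190). I'll measure the narrow slot and shift outward to see the wide one.

```bash
python3 -m handwheel '[{"gripper":60,"travel":[-0.036,-0.0128,0],"twist":0},{"gripper":60,"travel":[-0.036,-0.0128,0],"twist":0},{"gripper":60,"travel":[-0.036,-0.0128,0],"twist":0},{"gripper":60,"travel":[0,0,0],"twist":0},{"gripper":60,"travel":[0,0,0],"twist":0}]'
cat >> h.py <<'E'
def darkrect(f,im,mask,z,thr=70):
    m=cv2.erode(mask.astype(np.uint8),np.ones((7,7)))
    g=im.max(2);d=((g<thr)&(m>0)).astype(np.uint8)
    n,l,s,c=cv2.connectedComponentsWithStats(d);
    if n<2: return print('none')
    k=1+np.argmax(s[1:,4]);c=cv2.findContours((l==k).astype(np.uint8),0,1)[0][0][:,0]
    p=np.array([at(f,q,z)[:2] for q in c],np.float32);r=cv2.minAreaRect(p)
    b=cv2.boxPoints(r);e=[b[1]-b[0],b[2]-b[1]];L=[np.linalg.norm(v) for v in e];v=e[int(np.argmax(L))]
    print('slot px',c.mean(0),'ctr',np.array(r[0]),np.array(L),'yaw',np.degrees(np.arctan2(v[1],v[0]))%180)
E
python3 - <<'E'
from h import *
np.set_printoptions(precision=1,suppress=True)
f=wrist('w2.png');look(f,['holder_wide','holder_narrow'],90)
for t in('holder_wide','holder_narrow'):
  for d in env.pinpoint('wrist',t+'_mouth')[:1]:print(t,d['uv'],d['confidence'],at(f,d['uv'],90))
  m=env.trace('wrist',t)
  if m:
    M=cv2.morphologyEx(m[0]['pixels'].astype(np.uint8),3,np.ones((25,25)))
    for thr in(60,80,100):darkrect(f,f['frame'],M,90,thr)
print(env.state()['ee_pos'])
E
```

```text
time_s: 3.63
ee_pos: [601.8, -141.5, 403.8]
ee_rot: [180.0, -0.1, 166.7]
force: [-0.5, 0.4, -0.4]
gripper_width: 55.1
holder_wide 0.78 [299. 112.] [ 523.4 -142.1] [154.8  67.3] yaw 166.58893
holder_narrow 0.87 [434.  59.] [496.    0.6] [ 93.6 118.1] yaw 6.218924
holder_wide [297.2, 112.7] 0.86 [ 524.  -143.7   90. ]
none
slot px [301.1  51.3] ctr [ 466.6 -126.4] [2.  1.9] yaw 166.89171
slot px [299.1 114.4] ctr [ 525.9 -141.6] [124.6   8.7] yaw 165.87866
holder_narrow [450.2, 57.2] 0.96 [498.6  18.1  90. ]
none
slot px [442.7  48.8] ctr [489.3  12. ] [ 3.4 24.3] yaw 5.657477
slot px [407.2  67.4] ctr [499.6 -31.3] [ 21.5 108.1] yaw 6.309634
[ 600.2 -140.9  405.4]
```

View pics/w2.png

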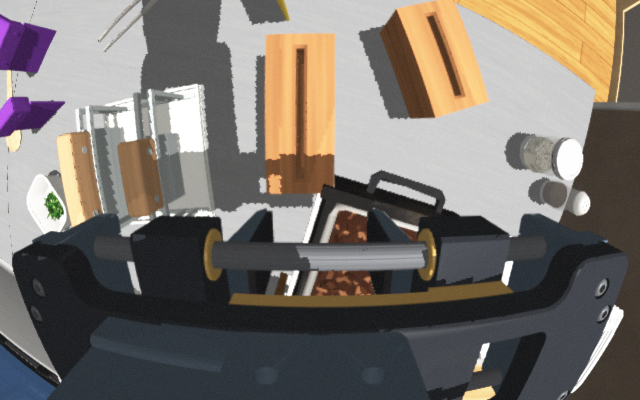

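The wide slot is clear, from (302,46) to (299,183): centre about (523.8,-142.3), yaw about 166.7. Now the view over the rack.

```bash
python3 -m handwheel '[{"gripper":60,"travel":[-0.0109,-0.0354,0],"twist":0},{"gripper":60,"travel":[-0.0109,-0.0354,0],"twist":0},{"gripper":60,"travel":[-0.0109,-0.0354,0],"twist":0},{"gripper":60,"travel":[-0.0109,-0.0354,0],"twist":0},{"gripper":60,"travel":[-0.0109,-0.0354,0],"twist":0}]'
python3 -m handwheel '[{"gripper":60,"travel":[-0.0109,-0.0354,0],"twist":0},{"gripper":60,"travel":[0,0,0],"twist":-0.073},{"gripper":60,"travel":[0,0,0],"twist":0},{"gripper":60,"travel":[0,0,0],"twist":0}]'
python3 - <<'E'
from h import *
np.set_printoptions(precision=1,suppress=True)
f=wrist('w3.png');look(f,['scraper_wide','scraper_narrow'],133)
for t in('scraper_wide','scraper_narrow'):
  for d in env.pinpoint('wrist',t+'_grip')[:3]:print(t,d['uv'],d['confidence'],at(f,d['uv'],118))
s=env.state();print(s['ee_pos'],s['ee_rot'])
E
```

```text
time_s: 4.4
ee_pos: [612.9, -327.5, 405.3]
ee_rot: [180.0, 0.0, 166.8]
force: [0.4, -0.6, -0.8]
gripper_width: 54.9
time_s: 4.73
ee_pos: [615.5, -363.1, 404.7]
ee_rot: [179.9, -0.0, 170.8]
force: [-0.7, -0.2, 0.3]
gripper_width: 55.1
scraper_wide 0.96 [264. 103.] [ 526.4 -395.1] [112.3  30.2] yaw 170.88586
scraper_wide 0.59 [320.  97.] [ 528.5 -350.6] [134.7 104.2] yaw 170.75217
scraper_narrow 0.78 [366. 105.] [ 541.3 -310.9] [73.7 29.7] yaw 171.11365
scraper_wide [261.4, 105.7] 0.65 [ 527.9 -398.5  118. ]
scraper_wide [276.4, 108.2] 0.45 [ 532.6 -386.   118. ]
scraper_narrow [367.5, 106.9] 0.84 [ 544.  -308.7  118. ]
scraper_narrow [278.3, 108.5] 0.73 [ 533.2 -384.4  118. ]
scraper_narrow [120.9, 21.9] 0.66 [ 404.6 -530.2  118. ]
[ 615.9 -362.1  405.2] [180.   0. 171.]
```

View pics/w3.png

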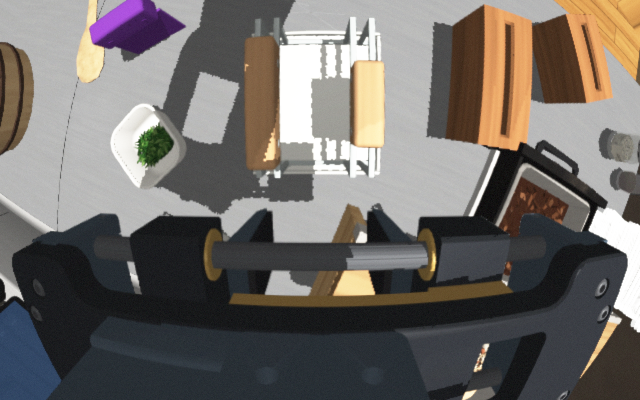

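The wide handle is at (262,103) and the narrow one at (368,103). They come out about 90 mm apart, which matches the rail pairs. Now grasping the wide one.

```bash
python3 -m handwheel '[{"gripper":60,"travel":[0.0276,-0.0162,0],"twist":0},{"gripper":60,"travel":[0.0276,-0.0162,0],"twist":0},{"gripper":60,"travel":[0.0276,-0.0162,0],"twist":0},{"gripper":60,"travel":[0,0,0.035],"twist":0},{"gripper":60,"travel":[0,0,0.035],"twist":0}]' 40
python3 -m handwheel '[{"gripper":60,"travel":[0,0,0.025],"twist":0},{"gripper":60,"travel":[0,0,0.019],"twist":0},{"gripper":60,"travel":[0,0,0],"twist":0}]'
python3 -m handwheel '[{"gripper":10,"travel":[0,0,0],"twist":0},{"gripper":10,"travel":[0,0,0],"twist":0},{"gripper":10,"travel":[0,0,0],"twist":0},{"gripper":10,"travel":[0,0,0],"twist":0},{"gripper":10,"travel":[0,0,0],"twist":0}]'
```

```text
time_s: 5.4
ee_pos: [525.3, -398.7, 337.5]
ee_rot: [-179.8, 0.4, 170.8]
force: [1.2, -0.2, -1.5]
gripper_width: 54.6
time_s: 5.65
ee_pos: [525.4, -396.8, 286.3]
ee_rot: [179.7, -0.4, 170.9]
force: [-1.2, 0.5, 0.1]
gripper_width: 55.0
time_s: 6.07
ee_pos: [526.6, -398.4, 292.2]
ee_rot: [-179.9, 0.1, 170.9]
force: [-1.0, -0.1, 2.3]
gripper_width: 25.6
```

```bash
python3 -m handwheel '[{"gripper":10,"travel":[0,0,-0.02],"twist":0},{"gripper":10,"travel":[0,0,-0.035],"twist":0},{"gripper":10,"travel":[0,0,-0.04],"twist":0},{"gripper":10,"travel":[0,0,-0.035],"twist":0},{"gripper":10,"travel":[0,0,0],"twist":0}]'
python3 -m handwheel '[{"gripper":10,"travel":[0.0061,0.036,0],"twist":0},{"gripper":10,"travel":[0.0061,0.036,0],"twist":0},{"gripper":10,"travel":[0.0061,0.036,0],"twist":0},{"gripper":10,"travel":[0.0061,0.036,0],"twist":0},{"gripper":10,"travel":[0.0061,0.036,0],"twist":0}]'
python3 -m handwheel '[{"gripper":10,"travel":[0.0061,0.036,0],"twist":0},{"gripper":10,"travel":[0.0061,0.036,0],"twist":0},{"gripper":10,"travel":[0,0,0],"twist":0.075},{"gripper":10,"travel":[0,0,0],"twist":0},{"gripper":10,"travel":[0,0,0],"twist":0}]'
python3 - <<'E'
from h import *
np.set_printoptions(precision=1,suppress=True)
f=wrist('w4.png');look(f,['holder_wide'],90)
P=[env.state() for _ in range(1)];print(P[0]['ee_pos'],P[0]['ee_rot'],P[0]['gripper_width'])
s=grab('side');cv2.imwrite('pics/s4.png',cv2.resize(s['frame'][100:300,250:450,::-1],None,fx=3,fy=3,interpolation=2))
E
```

```text
time_s: 6.48
ee_pos: [526.9, -398.7, 430.0]
ee_rot: [-179.6, 0.8, 170.9]
force: [0.7, -0.5, -1.4]
gripper_width: 25.5
time_s: 6.9
ee_pos: [524.1, -214.1, 420.3]
ee_rot: [180.0, -0.0, 170.9]
force: [0.3, 1.1, -1.3]
gripper_width: 25.7
time_s: 7.32
ee_pos: [523.9, -142.5, 420.7]
ee_rot: [-180.0, 0.0, 166.7]
force: [0.4, -0.4, -1.4]
gripper_width: 26.0
holder_wide 0.98 [321. 125.] [ 467.6 -128.4] [38.3 65.1] yaw 76.622314
[ 524.  -143.5  420.6] [-180.    -0.   166.6] 26.064595627566444
```

View pics/w4.png

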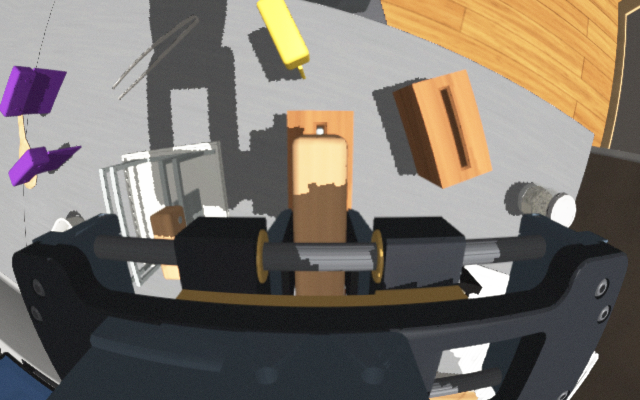

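Blade and slot line up sideways: blade end at (320,131), slot end at (321,124). I'll check how far off the scraper is lengthways in the grip.

```bash
python3 - <<'E'
from h import *
np.set_printoptions(precision=1,suppress=True)
f=wrist()
im=f['frame'][100:180,270:370,::-1];cv2.imwrite('pics/c4.png',cv2.resize(im,None,fx=7,fy=7,interpolation=cv2.INTER_CUBIC))
s=env.state();p=s['ee_pos'];y=np.radians(s['ee_rot'][2])
R=np.array([[np.cos(y),np.sin(y)],[np.sin(y),-np.cos(y)]])
for uv,z in(((320,137),p[2]-157),((320,127),p[2]-195),((320,131),p[2]-195),((321,123),90)):print(uv,R@(at(f,uv,z)[:2]-p[:2]))
print('slot target',R@(np.array([523.8,-142.3])-p[:2]),p)
E
```

```text
(320, 137) [58.4  1.1]
(320, 127) [62.4  1.1]
(320, 131) [60.2  1.1]
(321, 123) [65.   2.4]
slot target [0.6 1.3] [ 524.  -143.7  420.5]
```

View pics/c4.png

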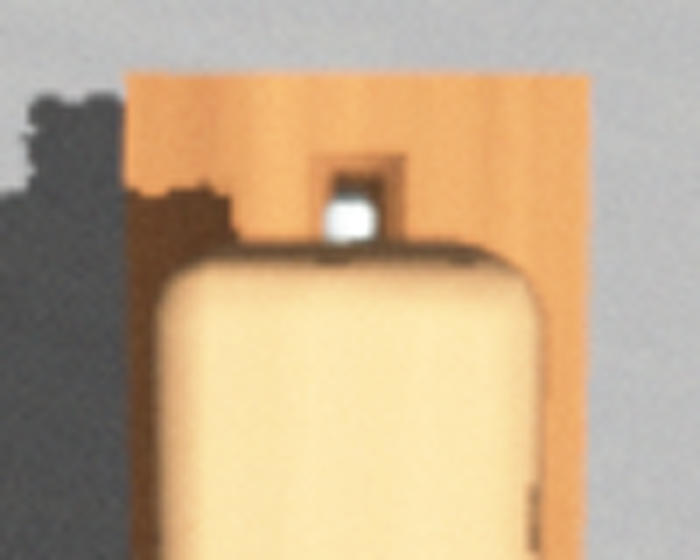

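The relative offsets say to shift about +1.4 mm in tool y and -0.7 mm in tool x. Then down in stages, watching the force.

```bash
python3 -m handwheel '[{"gripper":10,"travel":[-0.0007,0.0014,0.02],"twist":0},{"gripper":10,"travel":[0,0,0.02],"twist":0},{"gripper":10,"travel":[0,0,0.01],"twist":0},{"gripper":10,"travel":[0,0,0],"twist":0}]'
python3 -m handwheel '[{"gripper":10,"travel":[0,0,0.006],"twist":0},{"gripper":10,"travel":[0,0,0.006],"twist":0},{"gripper":10,"travel":[0,0,0.006],"twist":0},{"gripper":10,"travel":[0,0,0],"twist":0},{"gripper":10,"travel":[0,0,0],"twist":0}]'
```

```text
time_s: 7.85
ee_pos: [524.4, -142.0, 368.1]
ee_rot: [180.0, -0.3, 166.6]
force: [0.4, -0.5, -3.1]
gripper_width: 25.6
time_s: 8.27
ee_pos: [525.1, -141.5, 352.7]
ee_rot: [180.0, -0.0, 166.6]
force: [0.4, 0.7, -2.7]
gripper_width: 25.8
```

The blade edge is about 8 mm below the mouth with no reaction force. Continuing.

```bash
python3 -m handwheel '[{"gripper":10,"travel":[0,0,0.008],"twist":0},{"gripper":10,"travel":[0,0,0.008],"twist":0},{"gripper":10,"travel":[0,0,0.008],"twist":0},{"gripper":10,"travel":[0,0,0],"twist":0},{"gripper":10,"travel":[0,0,0],"twist":0}]'
python3 -m handwheel '[{"gripper":10,"travel":[0,0,0.01],"twist":0},{"gripper":10,"travel":[0,0,0.01],"twist":0},{"gripper":10,"travel":[0,0,0.01],"twist":0},{"gripper":10,"travel":[0,0,0],"twist":0},{"gripper":10,"travel":[0,0,0],"twist":0}]'
```

```text
time_s: 8.68
ee_pos: [524.9, -141.4, 327.8]
ee_rot: [180.0, -0.1, 166.6]
force: [-0.9, -0.5, -2.1]
gripper_width: 25.8
time_s: 9.1
ee_pos: [524.8, -141.4, 297.6]
ee_rot: [180.0, -0.1, 166.6]
force: [0.3, -0.2, -1.7]
gripper_width: 25.9
```

Free so far. About 11 mm left, in small steps until the force rises.

```bash
python3 -m handwheel '[{"gripper":10,"travel":[0,0,0.004],"twist":0},{"gripper":10,"travel":[0,0,0.004],"twist":0},{"gripper":10,"travel":[0,0,0],"twist":0},{"gripper":10,"travel":[0,0,0],"twist":0}]'
python3 -m handwheel '[{"gripper":10,"travel":[0,0,0.002],"twist":0},{"gripper":10,"travel":[0,0,0],"twist":0},{"gripper":10,"travel":[0,0,0],"twist":0}]'
python3 -m handwheel '[{"gripper":10,"travel":[0,0,0.001],"twist":0},{"gripper":10,"travel":[0,0,0],"twist":0},{"gripper":10,"travel":[0,0,0],"twist":0}]'
```

```text
time_s: 9.43
ee_pos: [525.0, -141.5, 290.6]
ee_rot: [180.0, -0.0, 166.6]
force: [0.1, -0.5, -2.0]
gripper_width: 25.9
time_s: 9.68
ee_pos: [525.0, -141.5, 288.8]
ee_rot: [180.0, 0.0, 166.6]
force: [-0.1, -0.2, -1.8]
gripper_width: 26.1
time_s: 9.93
ee_pos: [525.0, -141.5, 287.7]
ee_rot: [180.0, -0.0, 166.6]
force: [-0.8, -0.1, -2.0]
gripper_width: 25.8
```

```bash
python3 -m handwheel '[{"gripper":10,"travel":[0,0,0.001],"twist":0},{"gripper":10,"travel":[0,0,0],"twist":0},{"gripper":10,"travel":[0,0,0],"twist":0}]'
python3 -m handwheel '[{"gripper":10,"travel":[0,0,0.001],"twist":0},{"gripper":10,"travel":[0,0,0],"twist":0},{"gripper":10,"travel":[0,0,0],"twist":0}]'
python3 -m handwheel '[{"gripper":10,"travel":[0,0,0.0007],"twist":0},{"gripper":10,"travel":[0,0,0],"twist":0},{"gripper":10,"travel":[0,0,0],"twist":0}]'
```

```text
time_s: 10.18
ee_pos: [525.1, -141.5, 287.2]
ee_rot: [180.0, 0.0, 166.6]
force: [-1.1, 0.3, 2.7]
gripper_width: 26.0
time_s: 10.43
ee_pos: [525.0, -141.5, 287.2]
ee_rot: [180.0, 0.1, 166.6]
force: [-4.1, 2.2, 9.6]
gripper_width: 25.9
time_s: 10.68
ee_pos: [524.9, -141.4, 287.2]
ee_rot: [-180.0, 0.1, 166.6]
force: [-4.0, 1.9, 13.7]
gripper_width: 25.8
```

The handle is seated: TCP z stopped at 287.2 and the force rises. Releasing, rising and going to the narrow scraper.

```bash
python3 -m handwheel '[{"gripper":60,"travel":[0,0,-0.0015],"twist":0},{"gripper":60,"travel":[0,0,0],"twist":0},{"gripper":60,"travel":[0,0,0],"twist":0},{"gripper":60,"travel":[0,0,0],"twist":0}]'
python3 -m handwheel '[{"gripper":60,"travel":[0,0,-0.02],"twist":0},{"gripper":60,"travel":[0,0,-0.035],"twist":0},{"gripper":60,"travel":[0,0,-0.04],"twist":0},{"gripper":60,"travel":[0,0,-0.024],"twist":0},{"gripper":60,"travel":[0,0,0],"twist":-0.075}]'
python3 -m handwheel '[{"gripper":60,"travel":[-0.0085,-0.0326,0],"twist":0},{"gripper":60,"travel":[-0.0085,-0.0326,0],"twist":0},{"gripper":60,"travel":[-0.0085,-0.0326,0],"twist":0},{"gripper":60,"travel":[-0.0085,-0.0326,0],"twist":0},{"gripper":60,"travel":[-0.0085,-0.0326,0],"twist":0}]'
python3 -m handwheel '[{"gripper":60,"travel":[0,0,0],"twist":0},{"gripper":60,"travel":[0,0,0],"twist":0}]'
python3 - <<'E'
from h import *
np.set_printoptions(precision=1,suppress=True)
f=wrist();s=grab('side');s4=s['frame'][140:300,270:430,::-1]
a=cv2.resize(f['frame'][:,:,::-1],(640,400));b=cv2.resize(s4,(400,400));b=b[:, :400]
cv2.imwrite('pics/w5.png',cv2.resize(np.hstack([a[:, 200:500],b]),(700,400)))
look(f,['scraper_narrow'],133)
for c,F in(('top',grab('top')),('wrist',f)):
  for d in env.pinpoint(c,'scraper_narrow_grip')[:3]:print(c,d['uv'],d['confidence'],at(F,d['uv'],118))
s=env.state();print(s['ee_pos'],s['ee_rot'],s['gripper_width'])
E
```

```text
time_s: 11.02
ee_pos: [525.1, -141.5, 286.2]
ee_rot: [180.0, -0.0, 166.6]
force: [0.4, -0.4, -0.9]
gripper_width: 49.7
time_s: 11.43
ee_pos: [526.1, -141.8, 411.3]
ee_rot: [-179.9, 0.6, 171.0]
force: [-0.1, 0.4, -0.0]
gripper_width: 54.7
time_s: 11.85
ee_pos: [541.3, -310.7, 405.0]
ee_rot: [180.0, -0.0, 170.9]
force: [0.3, -0.2, -0.4]
gripper_width: 54.6
time_s: 12.02
ee_pos: [541.2, -310.7, 404.3]
ee_rot: [179.9, -0.1, 170.7]
force: [-0.1, 1.2, 0.4]
gripper_width: 54.8
scraper_narrow 0.73 [102.  18.] [ 325.3 -497.7] [ 49.4 114.5] yaw 65.05299
scraper_narrow 0.62 [451.  17.] [ 399.1 -166.3] [60.8 47.5] yaw 98.92214
scraper_narrow 0.58 [319. 195.] [ 535.1 -308.6] [81.9 25.8] yaw 171.34206
top [435.0, 268.2] 0.59 [ 278.5 -537.2  118. ]
top [432.2, 227.5] 0.53 [ 388.6 -539.4  118. ]
wrist [88.3, 5.9] 0.92 [ 289.7 -522.8  118. ]
wrist [89.3, 99.7] 0.84 [ 399.2 -529.5  118. ]
wrist [319.3, 199.6] 0.83 [ 543.3 -310.2  118. ]
[ 541.3 -307.9  405.7] [180.   0. 171.] 54.933701544966965
```

View pics/w5.png

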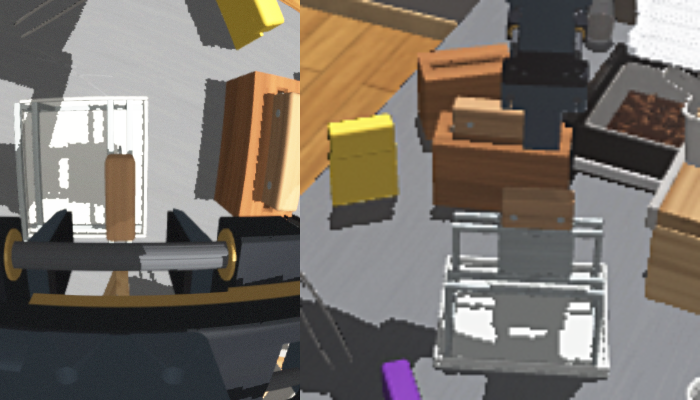

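The side view shows the wide handle seated on its block. In the wrist view the narrow handle is centred between the fingers. Grasping it now.

```bash
python3 -m handwheel '[{"gripper":60,"travel":[0,0,0.035],"twist":0},{"gripper":60,"travel":[0,0,0.035],"twist":0},{"gripper":60,"travel":[0,0,0.025],"twist":0},{"gripper":60,"travel":[0,0,0.019],"twist":0},{"gripper":60,"travel":[0,0,0],"twist":0}]'
python3 -m handwheel '[{"gripper":10,"travel":[0,0,0],"twist":0},{"gripper":10,"travel":[0,0,0],"twist":0},{"gripper":10,"travel":[0,0,0],"twist":0},{"gripper":10,"travel":[0,0,0],"twist":0},{"gripper":10,"travel":[0,0,0],"twist":0}]'
```

```text
time_s: 12.73
ee_pos: [540.2, -307.6, 287.3]
ee_rot: [179.8, -0.5, 171.0]
force: [-1.0, 0.5, -0.3]
gripper_width: 55.0
time_s: 13.15
ee_pos: [541.5, -309.3, 293.0]
ee_rot: [-179.9, 0.1, 170.9]
force: [-0.8, 0.1, 1.8]
gripper_width: 26.1
```

```bash
python3 - <<'E'
from h import *
im=cv2.imread('pics/w4.png');np.set_printoptions(precision=1,suppress=True)
# narrow slot in w4 and w2 by dark threshold in a hand-set window
import pickle
for n,(r0,r1,c0,c1) in(('w4',(75,185,400,490)),('w2',(0,115,390,485)),('w1',(100,215,360,450))):
    g=cv2.imread(f'pics/{n}.png')[r0:r1,c0:c1].max(2)
    for t in(90,110):
        k,l,s,c=cv2.connectedComponentsWithStats((g<t).astype(np.uint8))
        for i in range(1,k):
            if s[i,4]>150:
                r=cv2.minAreaRect(np.argwhere(l==i)[:,::-1].astype(np.float32))
                print(n,t,s[i,4],np.array(r[0])+[c0,r0],r[1],r[2],cv2.boxPoints(r).round()+[c0,r0])
E
```

```text
w4 90 2364 [411.1 134.7] (107.4634780883789, 36.53950500488281) 78.90628051757812 [[383.  86.]
 [419.  78.]
 [439. 184.]
 [404. 191.]]
w4 90 368 [454.  127.2] (77.61373138427734, 5.3547468185424805) 74.2913589477539 [[441.  91.]
 [446.  89.]
 [467. 164.]
 [462. 165.]]
w4 110 2468 [413.5 133. ] (108.4571762084961, 38.204280853271484) 81.9455795288086 [[387.  82.]
 [425.  77.]
 [440. 184.]
 [402. 189.]]
w4 110 448 [454.  127.5] (78.15361785888672, 6.1752400398254395) 74.38900756835938 [[441.  91.]
 [446.  89.]
 [467. 164.]
 [462. 166.]]
w2 90 1798 [398.1  69.2] (104.67455291748047, 33.18269729614258) 71.3126449584961 [[366.  25.]
 [397.  14.]
 [431. 113.]
 [399. 124.]]
w2 90 347 [444.3  54.9] (81.67142486572266, 5.094666957855225) 70.14479064941406 [[428.  17.]
 [433.  16.]
 [461.  92.]
 [456.  94.]]
w2 110 2664 [411.5  62.5] (43.0, 103.0) 0.0 [[390. 114.]
 [390.  11.]
 [433.  11.]
 [433. 114.]]
w2 110 463 [444.3  55.2] (82.94054412841797, 6.390390396118164) 70.34617614746094 [[427.  17.]
 [433.  15.]
 [461.  93.]
 [455.  95.]]
w1 90 421 [408.6 156.6] (83.1451187133789, 5.77114725112915) 73.1416015625 [[394. 118.]
 [399. 116.]
 [423. 196.]
 [418. 197.]]
w1 90 1177 [363.8 169.5] (98.67098236083984, 25.086240768432617) 72.4075698852539 [[337. 126.]
 [361. 119.]
 [391. 213.]
 [367. 220.]]
w1 110 164 [375.7 102.4] (6.324555397033691, 34.46882247924805) 71.56505584716797 [[358. 105.]
 [391.  94.]
 [393. 100.]
 [360. 111.]]
w1 110 1265 [363.9 169.2] (101.83258819580078, 26.047863006591797) 72.47443389892578 [[336. 125.]
 [361. 117.]
 [392. 214.]
 [367. 222.]]
w1 110 546 [408.5 156.8] (84.18968200683594, 6.97697639465332) 73.16252899169922 [[393. 118.]
 [400. 116.]
 [424. 196.]
 [417. 198.]]
```

Grip is firm at 26.1 mm. Lift and carry it over the short slot, turning to about 186°.

```bash
python3 -m handwheel '[{"gripper":10,"travel":[0,0,-0.02],"twist":0},{"gripper":10,"travel":[0,0,-0.035],"twist":0},{"gripper":10,"travel":[0,0,-0.04],"twist":0},{"gripper":10,"travel":[0,0,-0.035],"twist":0},{"gripper":10,"travel":[0,0,0],"twist":0}]'
python3 -m handwheel '[{"gripper":10,"travel":[0.0123,0.0386,0],"twist":0},{"gripper":10,"travel":[0.0123,0.0386,0],"twist":0},{"gripper":10,"travel":[0.0123,0.0386,0],"twist":0},{"gripper":10,"travel":[0.0123,0.0386,0],"twist":0},{"gripper":10,"travel":[0.0123,0.0386,0],"twist":0}]'
python3 -m handwheel '[{"gripper":10,"travel":[0.0123,0.0386,0],"twist":0},{"gripper":10,"travel":[0.0123,0.0386,0],"twist":0},{"gripper":10,"travel":[0.0123,0.0386,0],"twist":0},{"gripper":10,"travel":[0,0,0],"twist":-0.09},{"gripper":10,"travel":[0,0,0],"twist":-0.09}]'
python3 -m handwheel '[{"gripper":10,"travel":[0,0,0],"twist":-0.09},{"gripper":10,"travel":[0,0,0],"twist":0},{"gripper":10,"travel":[0,0,0],"twist":0},{"gripper":10,"travel":[0,0,0],"twist":0}]'
python3 - <<'E'
from h import *
np.set_printoptions(precision=1,suppress=True)
f=wrist('w6.png');s=env.state();p=s['ee_pos'];y=np.radians(s['ee_rot'][2]);print(p,s['ee_rot'],s['gripper_width'])
E=np.array(f['extrinsics']);a=np.radians(s['ee_rot'])
Rz=lambda t:np.array([[np.cos(t),-np.sin(t),0],[np.sin(t),np.cos(t),0],[0,0,1]])
T=lambda x,y,z,yw:np.block([[Rz(np.radians(yw))@np.diag([1.,-1,-1]),np.array([[x],[y],[z]])],[np.zeros((1,3)),1]])
C=np.linalg.inv(T(*p,s['ee_rot'][2]))@E
def P(pose,uv,z):
    g=dict(f);g['extrinsics']=T(*pose)@C;return at(g,uv,z)[:2]
for pose,u in(((504,-78.4,404.8,166.7),((396.5,116.5),(421,197),(408.5,156.7))),((600.2,-141.2,404.9,166.7),((430.3,16),(458.3,93.5),(444.3,55))),((524,-142.9,420.6,166.6),((443.5,90),(464.5,165),(454,127.3)))):
    q=[P(pose,v,90) for v in u];d=q[1]-q[0];print((q[0]+q[1])/2,np.linalg.norm(d),np.degrees(np.arctan2(d[1],d[0])),q[2])
look(f,['holder_narrow'],90)
cv2.imwrite('pics/c6.png',cv2.resize(f['frame'][80:240,220:420,::-1],None,fx=4,fy=4-.25,interpolation=2))
E
```

```text
time_s: 13.57
ee_pos: [541.9, -309.6, 430.5]
ee_rot: [-179.7, 0.9, 170.9]
force: [0.5, -0.3, -0.0]
gripper_width: 25.9
time_s: 13.98
ee_pos: [510.1, -107.3, 421.4]
ee_rot: [180.0, 0.0, 170.9]
force: [0.2, 0.4, -0.8]
gripper_width: 26.0
time_s: 14.4
ee_pos: [492.1, 13.7, 421.6]
ee_rot: [180.0, 0.0, -178.3]
force: [0.6, -0.3, -0.7]
gripper_width: 26.1
time_s: 14.73
ee_pos: [492.8, 11.1, 421.4]
ee_rot: [180.0, -0.0, -173.8]
force: [0.7, -0.9, -2.0]
gripper_width: 25.9
[492.8  11.1 421.5] [ 180.    -0.  -173.7] 25.86639940072312
[492.8  15.9] 84.77016426942761 6.706226137728403 [491.7  14.9]
[493.6  13.5] 84.26387197900549 6.550180353613918 [494.5  12.4]
[495.   12.5] 84.07410720159531 6.334252953884642 [494.1  11.5]
holder_narrow 0.6 [322. 154.] [474.2  11.7] [66.3 79.7] yaw 5.362118
holder_narrow 0.57 [ 82. 169.] [ 518.  -314.8] [183.5 203.6] yaw 81.1648
```

View pics/c6.png

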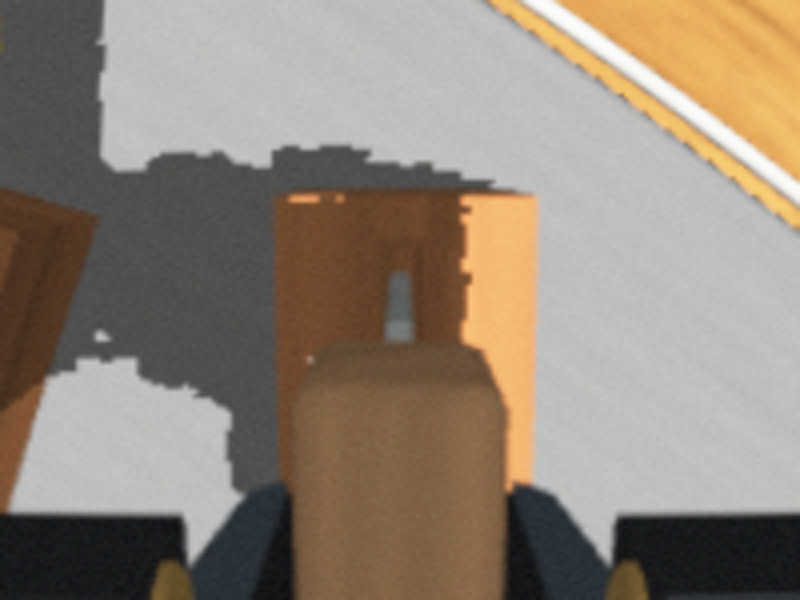

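The blade's lower end is at about pixel (319.8,152.5), the slot centreline at about column 321.3, and the block's front edge at row 131. Now the relative offsets.

```bash
python3 - <<'E'
from h import *
np.set_printoptions(precision=1,suppress=True)
f=wrist();s=env.state();p=s['ee_pos'];y=np.radians(s['ee_rot'][2])
R=np.array([[np.cos(y),np.sin(y)],[np.sin(y),-np.cos(y)]])
for n,uv,z,e in(('blade low end',(319.8,152.5),150.5,40),('handle',(319.8,185),p[2]-157,37),('slot chamfer end',(321.2,144),90,46.5),('block edge',(321.7,131.2),90,58)):
    q=R@(at(f,uv,z)[:2]-p[:2]);print(n,q,'centre x',q[0]-e)
print(p,R@(np.array([493.8,12.2])-p[:2]))
E
```

```text
blade low end [40.7  0.7] centre x 0.6543043638437922
handle [36.6  0.6] centre x -0.37878488885166917
slot chamfer end [43.6  2.3] centre x -2.9081257351092233
block edge [56.5  2.8] centre x -1.5045410732857007
[492.9  11.1 421.5] [-1.  1.]
```

Shift tool x by -1.7 mm and y by +1.4 mm, then descend in stages.

```bash
python3 -m handwheel '[{"gripper":10,"travel":[-0.0017,0.0014,0.02],"twist":0},{"gripper":10,"travel":[0,0,0.02],"twist":0},{"gripper":10,"travel":[0,0,0.01],"twist":0},{"gripper":10,"travel":[0,0,0],"twist":0}]'
python3 -m handwheel '[{"gripper":10,"travel":[0,0,0.006],"twist":0},{"gripper":10,"travel":[0,0,0.006],"twist":0},{"gripper":10,"travel":[0,0,0.006],"twist":0},{"gripper":10,"travel":[0,0,0],"twist":0},{"gripper":10,"travel":[0,0,0],"twist":0}]'
```

```text
time_s: 15.22
ee_pos: [493.7, 12.7, 369.2]
ee_rot: [180.0, -0.3, -173.7]
force: [0.1, -0.7, -1.2]
gripper_width: 26.0
time_s: 15.63
ee_pos: [494.4, 12.9, 353.5]
ee_rot: [180.0, -0.0, -173.6]
force: [-1.3, -0.1, -0.0]
gripper_width: 26.3
```

```bash
python3 -m handwheel '[{"gripper":10,"travel":[0,0,0.008],"twist":0},{"gripper":10,"travel":[0,0,0.008],"twist":0},{"gripper":10,"travel":[0,0,0.008],"twist":0},{"gripper":10,"travel":[0,0,0],"twist":0},{"gripper":10,"travel":[0,0,0],"twist":0}]'
```

```text
time_s: 16.05
ee_pos: [494.2, 12.9, 328.7]
ee_rot: [180.0, -0.1, -173.6]
force: [-0.4, -0.6, -0.7]
gripper_width: 25.7
```

```bash
python3 -m handwheel '[{"gripper":10,"travel":[0,0,0.01],"twist":0},{"gripper":10,"travel":[0,0,0.01],"twist":0},{"gripper":10,"travel":[0,0,0.01],"twist":0},{"gripper":10,"travel":[0,0,0],"twist":0},{"gripper":10,"travel":[0,0,0],"twist":0}]'
python3 -m handwheel '[{"gripper":10,"travel":[0,0,0.004],"twist":0},{"gripper":10,"travel":[0,0,0.004],"twist":0},{"gripper":10,"travel":[0,0,0],"twist":0},{"gripper":10,"travel":[0,0,0],"twist":0}]'
```

```text
time_s: 16.47
ee_pos: [494.2, 12.9, 298.5]
ee_rot: [180.0, -0.1, -173.6]
force: [1.1, -0.8, -1.5]
gripper_width: 25.7
time_s: 16.8
ee_pos: [494.4, 12.9, 291.5]
ee_rot: [180.0, -0.0, -173.6]
force: [0.5, 0.2, -1.3]
gripper_width: 25.7
```

```bash
python3 -m handwheel '[{"gripper":10,"travel":[0,0,0.003],"twist":0},{"gripper":10,"travel":[0,0,0],"twist":0},{"gripper":10,"travel":[0,0,0],"twist":0}]'
python3 -m handwheel '[{"gripper":10,"travel":[0,0,0.001],"twist":0},{"gripper":10,"travel":[0,0,0],"twist":0},{"gripper":10,"travel":[0,0,0],"twist":0}]'
python3 -m handwheel '[{"gripper":10,"travel":[0,0,0.001],"twist":0},{"gripper":10,"travel":[0,0,0],"twist":0},{"gripper":10,"travel":[0,0,0],"twist":0}]'
python3 -m handwheel '[{"gripper":10,"travel":[0,0,0.0007],"twist":0},{"gripper":10,"travel":[0,0,0],"twist":0},{"gripper":10,"travel":[0,0,0],"twist":0}]'
```

```text
time_s: 17.05
ee_pos: [494.4, 12.9, 288.5]
ee_rot: [180.0, -0.0, -173.6]
force: [0.5, -0.0, -1.4]
gripper_width: 25.9
time_s: 17.3
ee_pos: [494.5, 12.9, 288.0]
ee_rot: [180.0, 0.0, -173.6]
force: [-0.4, 0.1, 2.7]
gripper_width: 25.7
time_s: 17.55
ee_pos: [494.4, 12.9, 288.0]
ee_rot: [-180.0, 0.1, -173.6]
force: [-3.2, -0.4, 10.7]
gripper_width: 26.0
time_s: 17.8
ee_pos: [494.4, 12.9, 287.9]
ee_rot: [-180.0, 0.1, -173.6]
force: [-4.6, 0.8, 15.7]
gripper_width: 25.9
```

Seated: z stops at 288 and the force rises. Release, rise, then back off toward the robot for a final look.

```bash
python3 -m handwheel '[{"gripper":60,"travel":[0,0,-0.0015],"twist":0},{"gripper":60,"travel":[0,0,0],"twist":0},{"gripper":60,"travel":[0,0,0],"twist":0},{"gripper":60,"travel":[0,0,0],"twist":0}]'
python3 -m handwheel '[{"gripper":60,"travel":[0,0,-0.02],"twist":0},{"gripper":60,"travel":[0,0,-0.035],"twist":0},{"gripper":60,"travel":[0,0,-0.04],"twist":0},{"gripper":60,"travel":[0,0,-0.024],"twist":0},{"gripper":60,"travel":[0,0.03,0],"twist":0}]'
python3 -m handwheel '[{"gripper":60,"travel":[0,0.04,0],"twist":0},{"gripper":60,"travel":[0,0.04,0],"twist":0},{"gripper":60,"travel":[0,0.04,0],"twist":0},{"gripper":60,"travel":[0,0.04,0],"twist":0},{"gripper":60,"travel":[0,0,0],"twist":0}]'
python3 - <<'E'
from h import *
s=grab('side')['frame'][140:300,230:430,::-1];t=grab('top')['frame'][150:290,210:400,::-1]
cv2.imwrite('pics/end.png',np.hstack([cv2.resize(s,(400,320),interpolation=2),cv2.resize(t,(400,295),interpolation=2)[:295]] if 0 else [cv2.resize(s,(400,320),interpolation=2),cv2.copyMakeBorder(cv2.resize(t,(400,295),interpolation=2),0,25,0,0,0)]))
s=env.state();print(s['ee_pos'],s['force'],s['time_s'])
E
```

```text
time_s: 18.13
ee_pos: [494.4, 12.9, 287.0]
ee_rot: [180.0, -0.0, -173.6]
force: [-0.1, -0.0, -0.0]
gripper_width: 49.5
time_s: 18.55
ee_pos: [492.9, 40.4, 411.8]
ee_rot: [-179.8, 0.7, -173.9]
force: [1.5, 1.5, -0.4]
gripper_width: 55.0
time_s: 18.97
ee_pos: [472.6, 207.1, 405.9]
ee_rot: [179.8, -0.0, -173.3]
force: [0.5, -0.5, -0.8]
gripper_width: 54.7
[473.08189479 202.99009149 405.73293928] [-0.53734644  0.12746743  0.55366371] 19.0667
```

View pics/end.png

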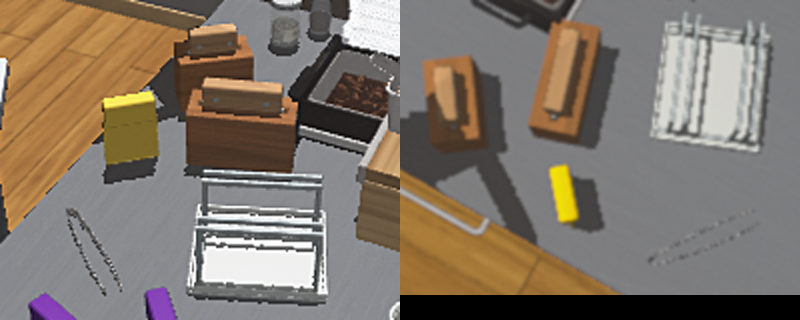

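Both handles rest on their blocks: wide at (240,97), narrow at (213,40) in the left panel. The rack is empty, and the tongs and jar have not moved. Handing in.

```bash
python3 -c "
from workcell import env
print(env.job_done())"
```

```text
the job is handed in; nothing more can be done
None
```

Both scrapers are put away blade down: the wide one in the long slot, then the narrow one in the short slot. I let go of each, then moved the arm clear and handed the job in at about 19 s.

- **Seating:** each blade went in with no resistance. It stopped within about 2 mm of the height expected with the handle on the block, and I stopped pressing at 14–16 N.
- **Final views:** the side and top pictures show both handles resting on their blocks and the rack empty. The jar and tongs look unmoved. The dish of herbs was outside those last crops, so I didn't recheck it; the arm never went down near it.
- **Disagreements:** for the narrow slot, the network's point for the mouth was 5–8 mm off the slot edges I measured, so I used the edges. For both slots, the close-up offsets and the overall position differed by 1–2 mm, so I split the difference, and both blades went in freely.

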